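# Latch the door of a control enclosure

### The arm

A 6-joint arm with a two-finger parallel gripper is mounted at the origin on a cart in front of the work surface, level with it; the furniture and walls round the work are solid. World frame = base frame: x ahead of the robot, y to its left, z up, the work surface at z = 0. Lengths are in m, angles in rad, forces in N, time in s.
With the tool pointing down it reaches from about 0.425 to 0.95 m from the base axis. Payload 3.5 kg.
Tool frame: the origin (TCP) lies at the very end of the fingers, on their centre line; the grasp point (between the pads) lies 19 mm behind it (ctrl.grip_point_offset is the distance from the TCP to the grasp point, in m); z points along the fingers, y is the line along which they close (so a half turn about z gives the same grasp; the last joint's range is limited). The gripper opens to 85 mm and grips with 20 to 120 N. Pads are 22 mm wide; open, the fingers measure 114 mm over their backs; the gripper's body (76 mm by 85 mm) begins 54 mm behind the grasp point. The pads swing forward as they close: fully open they stand 13 mm farther back than shut.
Start: joints at [-1.455, 0.286, 1.577, -0, 1.279, -0.15], TCP at [0.177, -0.651, 0.231] pointing down, gripper open.
Joint ranges: [-2.77, 2.77], [-0.9, 2.22], [0.21, 2.48], [-1.53, 4.67], [0.24, 2.81], [-2.84, 2.84]. Speed limits (rad/s): [2.79, 2.79, 3.14, 3.14, 3.14, 3.14].

### API

Orientations are given as a unit quaternion [x, y, z, w].
In Python, from plant import ctrl gives the robot as it stands. The module is installed in compiled form; this text tells all that it offers.
- The arm moves only by the shell command python3 -m pendant 'ROWS' [OPENING] [FORCE]. ROWS is JSON, a list of rows, each an object of numbers: "dx", "dy", "dz": the shift along the tool's x, y, z in cm; "twist": the turn about the tool's z in degrees. A call has 1 to 10 rows; each row is the pose to reach, as a shift and turn from the pose commanded when the call began, along the tool's axes at that moment; what a row does not reach only later rows make up. A row lasts 1/8 s, in which the tool goes at most 62.5 mm and 10.7 degrees, less where a joint would pass 70% of its speed; a pose out of reach is approached as far as the arm can. A call with a gripper value outside its range is refused whole. OPENING is the opening in per cent of the stroke, from 0 (shut) to 100 (fully open), set as the call begins (- or left out, the last holds). The fingers move at their own pace and stop on an object; FORCE is the grip in N (left out, the last holds). Time passes only in rows, so rows that repeat a pose let the fingers close. It gives the time, the measured TCP pose, the force, the opening and the grip force at its end, in the units of the state.
- ctrl.get_state(): the state, without advancing time (a new reading comes with each control period).
- ctrl.read_camera(name): name is "scene" or "side" or "wrist"; returns a dict with "img" (400x640x3 uint8, red, green, blue), "depth" (400x640 float32, m along the optical axis (not along the pixel's ray), 0 where there is no reading), "camera_matrix" (3x3 intrinsics, pixels), "xyz" and "rotation" of the camera in the world; the wrist camera has in their place "tool_from_camera" (4x4, takes a point from camera to tool coordinates, whose origin is the TCP and whose axes are the flange's). Camera axes: x right, y up, looking along -z (the intrinsics and any distortion apply to the point x, -y, -z); pixel columns grow to the right and rows downward; lengths in m; the calibration is good to about 2 mm. A picture is of the moment at which its call begins: read the wrist's pose just before it.
- ctrl.sign_off(): hands the job in; it is judged then, once.
The state is a dict: "time": time; "qpos": joint angles; "dq": joint speeds; "joint_efforts": joint torques, N m; "eef_pos": TCP position; "tcp_rot": TCP orientation; "contact_force": force on the tool from outside, world axes, zero at the start; "wrist_torque": the same for the moment, N m; "opening": opening from 0.0 (shut) to 1.0 (fully open); "finger_force": force on a finger pad.
Only numpy, scipy, OpenCV 4.12 (cv2) and the standard library are available. Lean on these libraries where they do the work, as an engineer would, in place of code of your own. Each camera call takes 0.05 s, during which the arm holds its last target. There are 200 camera calls.

### The job

Close up the grey control enclosure that lies on its back on the bench: shut its door, which stands ajar with the latch tongue left swung out, and turn the wing knob until the tongue sits fully behind the inner frame edge and holds the door down on its rubber seal. Go gently, never force the tongue or crush the seal, and leave the tools and the tape roll lying around alone.

Things in the scene. Friction and masses are not known exactly. Their poses are not given: they have to be found in the camera images.
- enclosure: Light grey sheet-steel box lying on its back, fixed, 220 x 180 mm, 78 mm high, door on top; cable glands stick out 18 mm from its left wall. Origin: centre of its underside; z up, +x from the latch side (near the robot) to the hinge side, +y left. Hinge line along y at x = +114, z = 86 mm. A black rubber seal on the frame in its mouth gives way when the door is pressed down.
- door: Flat grey door, 226 x 190 mm, 4 mm thick, hinged along the side far from the robot. Origin on the hinge line, in the plane of its underside; -x runs across the door to its free edge (228 mm), y along the hinge, z is its outward normal.
- door_hinge (a joint): Door angle, rad: 0 shut by the drawing, grows as the free edge rises; a stiff hinge holds it where it is left (2 to 5 N at the free edge). Tongue out: stops at 0.055 to 0.13, tongue standing on the bar. Tongue in: meets the seal (-0.01 to 0.06), which pushes back up to about 16 N at the knob over 5 mm, then is hard; only in the last 1.5 mm does the tongue pass under the bar.
- wing_knob (a joint): Wing knob angle, rad, 0 to 1.62 (stops), grows clockwise seen from above; stays where left (0.06 N m). 0: tongue along the enclosure's -y, drawn in; below 0.3 it clears the frame. 1.57: tongue along -x, fully across the frame bar. The wing lies along the tongue, its white mark on the tongue's side.
- knob_grip (a point): Middle of the knob's black wing, on its axis, 166 mm from the hinge line, 20 mm above the door's underside. Wing: bar 46 mm long, 9 mm thick, 22 mm high (11 mm above and below this point), on a round base of 38 mm diameter, 5 mm high, on the door. y: along the wing, away from the tongue; z: knob axis, outwards.
- tongue: Steel latch tongue on the knob's shaft under the door: flat bar 13 mm wide, 6 mm thick, reaching 34 mm from the axis, its top 17 mm under the door's underside. Origin on the knob's axis at the door's outer face; it points along its -y.
- screwdriver: Blue screwdriver, 158 mm long, lying in front of the enclosure; origin at the centre of its underside. Bystander.
- side_cutters: Side cutters with red and blue grips, 170 x 60 mm, lying to the left of the enclosure; origin at the centre of its underside. Bystander.
- tape_roll: Roll of black tape, 67 mm across and 19 mm high, lying to the right; origin at the centre of its underside. Bystander.
- frame_edge (a point): Where, by the drawing, the inner edge of the frame's front bar is: middle, upper corner (enclosure frame x = -72, y = 0, z = 80 mm). The bar is 10 mm high, runs along y and reaches from here to x = -107 mm; the tongue belongs under it. The real frame stands on adjustable studs, anywhere up to 6 mm higher or lower, seal and all; this point does not show it.

How it is judged:
By the outcome, as a careful person would: the job done as asked, in the order asked, and still so for the second after the job is handed in, with the robot touching nothing.
It also fails if it takes over 72 s, if anything falls off the work surface, if the arm or the gripper's body presses on something with over 40 N, if the wrist force passes 120 N, or if a joint passes its speed limit or range.

## Working session

There is one attempt and no reset: what is moved stays moved. The work goes in short steps, Python scripts to look and compute and a shell command to move; the robot and the scene stay as the last step left them, time stands still between calls to the robot, and variables do not carry over. Pictures are saved under pics/ and viewed, at most 10 in all, crops included, and the job is handed in when it is done.

```bash
mkdir -p pics
cat > h.py <<'E'
import numpy as np, cv2
from plant import ctrl
from scipy.spatial.transform import Rotation as R
def cam(n):
    s=ctrl.get_state(); c=ctrl.read_camera(n)
    if n=='wrist':
        T=np.eye(4);T[:3,:3]=R.from_quat(s['tcp_rot']).as_matrix();T[:3,3]=s['eef_pos'];T=T@np.array(c['tool_from_camera'])
        c['xyz']=T[:3,3];c['rotation']=T[:3,:3]
    return c
def cloud(c):
    K=np.array(c['camera_matrix']);d=c['depth'];v,u=np.mgrid[:d.shape[0],:d.shape[1]]
    p=np.stack([(u-K[0,2])/K[0,0]*d,-(v-K[1,2])/K[1,1]*d,-d],-1)
    P=p@np.array(c['rotation']).reshape(3,3).T+np.array(c['xyz']); P[d==0]=np.nan
    return P
def save(c,n): cv2.imwrite('pics/'+n+'.png',c['img'][...,::-1])
E
python3 - <<'E'
from h import *
s=ctrl.get_state();print(s)
for n in ['scene','side']:
    c=cam(n);save(c,n);print(n,c['xyz'],c['rotation'],c['camera_matrix'],[k for k in c]);np.save(n+'.npy',cloud(c));np.save(n+'_img.npy',c['img'])
E
```

```text
{'time': 0.0, 'qpos': array([-1.45499059e+00,  2.87164745e-01,  1.57820745e+00, -1.56664933e-05,
        1.27856817e+00, -1.49970941e-01]), 'dq': array([ 9.74501405e-04,  1.83467534e-04,  2.03030872e-04, -9.27127076e-04,
        9.73244008e-04, -5.27201888e-05]), 'joint_efforts': array([ 6.60596834e-05, -4.05982554e+01, -2.92624980e+01, -9.50147523e-05,
        5.74421865e-03,  9.14270174e-06]), 'eef_pos': array([ 0.17726104, -0.65062223,  0.22993129]), 'tcp_rot': array([ 9.91182348e-01,  1.32499718e-01,  1.25541705e-05, -1.17381473e-03]), 'contact_force': array([ 0.08017326, -0.28629572,  0.02816543]), 'wrist_torque': array([ 0.02743035,  0.05364111, -0.00262901]), 'finger_force': 0.0, 'opening': 0.9968209681003446}
scene [0.07075966 0.62324776 0.70240987] [-0.10813761  0.48275997  0.8425541  -0.21295928] [[507.91925346   0.         315.23160807]
 [  0.         507.91925346 211.12128622]
 [  0.           0.           1.        ]] ['img', 'depth', 'camera_matrix', 'xyz', 'rotation']Traceback (most recent call last):
  File "<stdin>", line 4, in <module>
  File "h.py", line 13, in cloud
    P=p@np.array(c['rotation']).reshape(3,3).T+np.array(c['xyz']); P[d==0]=np.nan
        ~~~~~~~~~~~~~~~~~~~~~~~~~~~~~~~^^^^^
ValueError: cannot reshape array of size 4 into shape (3,3)
```

View pics/scene.png

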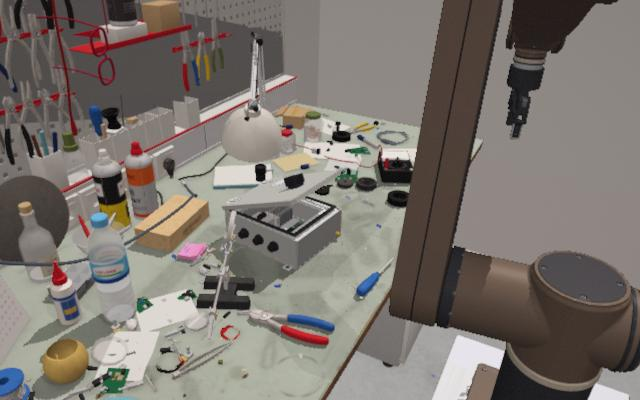

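The scene view shows the enclosure around pixel (285,225). Its door is ajar, hinged on the far side, with the knob near (293,182). The side cutters are at (290,325), the screwdriver at (375,278) and the tape near (398,198). Camera rotation is given as a quaternion, so I'll fix the helper.

```bash
python3 - <<'E'
s=open('h.py').read().replace("np.array(c['rotation']).reshape(3,3).T","rot(c).T").replace("def cloud","def rot(c):\n    r=np.array(c['rotation']); return R.from_quat(r).as_matrix() if r.size==4 else r\ndef cloud")
open('h.py','w').write(s)
E
python3 - <<'E'
from h import *
for n in ['scene','side']:
    c=cam(n);save(c,n);P=cloud(c);np.save(n+'.npy',P);print(n,c['xyz'],-rot(c)[:,2])
    if n=='scene':
        for u,v in [(293,182),(285,205),(250,196),(330,172),(285,240),(330,222),(375,278),(300,325),(398,198),(350,240)]: print(u,v,P[v,u].round(4))
E
```

```text
scene [0.07075966 0.62324776 0.70240987] [ 0.38784001 -0.76744496 -0.51049814]
293 182 [ 0.5833 -0.2742  0.1655]
285 205 [ 0.5496 -0.1811  0.1611]
250 196 [ 0.693  -0.258   0.1062]
330 172 [ 0.5301 -0.3576  0.1686]
285 240 [ 0.5544 -0.188   0.0659]
330 222 [ 0.5024 -0.3105  0.0631]
375 278 [ 0.3468 -0.2195  0.0171]
300 325 [ 0.4286 -0.0319 -0.0025]
398 198 [ 0.4342 -0.6186 -0.0018]
350 240 [ 0.4649 -0.3522 -0.0006]
side [ 0.09161683 -1.37554906  0.69536743] [ 0.34950974  0.81857295 -0.4558303 ]
```

View pics/side.png

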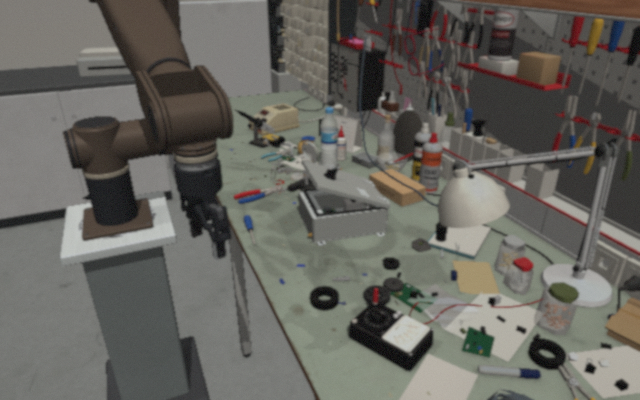

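The side view shows the enclosure at (343,210) with its door ajar. The screwdriver is at (248,225), the cutters at (265,192) and the tape roll probably at (391,263). Next I fit the door plane and the front wall.

Run:
```python
from h import *
img=cv2.imread('pics/scene.png');P=np.load('scene.npy')
big=cv2.resize(img[140:320,190:430],(800,600),interpolation=cv2.INTER_CUBIC);cv2.imwrite('pics/crop1.png',big)
def fit(p,it=5,th=.004):
    c=np.median(p,0);q=p
    for _ in range(it):
        c=q.mean(0);n=np.linalg.svd(q-c,full_matrices=False)[2][2];q=p[abs((p-c)@n)<th]
    return c,n*np.sign(n[2] if abs(n[2])>.4 else 1),len(q)
door=np.vstack([P[193:206,250:285].reshape(-1,3)]);door=door[~np.isnan(door[:,0])]
c,n,k=fit(door);print('door',c,n,k,'tilt',np.degrees(np.arccos(n[2])))
# points in the plane, all over
reg=P[150:240,215:360].reshape(-1,3);reg=reg[~np.isnan(reg[:,0])]
q=reg[abs((reg-c)@n)<.004]; c,n,k=fit(q);print('door',c,n,k,'tilt',np.degrees(np.arccos(n[2])),'yaw',np.degrees(np.arctan2(-n[1],-n[0])))
def show(n_,m):
    print(n_,fit(m))
b=P[225:245,295:335].reshape(-1,3);b=b[(b[:,2]>.01)&(b[:,2]<.07)];show('front',b)
b=P[225:255,240:285].reshape(-1,3);b=b[(b[:,2]>.01)&(b[:,2]<.07)];show('left',b)
for u,v in [(232,215),(235,230),(260,172),(228,240)]: print(u,v,P[v,u])
```

```text
door [ 0.62151699 -0.21916541  0.13799576] [ 0.38660484 -0.02817153  0.92181509] 430 tilt 22.80710484215022
door [ 0.64927349 -0.28771423  0.12340151] [ 0.3773906  -0.0410385   0.92514441] 1921 tilt 22.309859073867525 yaw 173.7938840814856
front (array([ 0.51680705, -0.25806984,  0.04749962]), array([ 0.10712986, -0.28706239,  0.9519025 ]), 129)
left (array([ 0.61707679, -0.19532559,  0.04351894]), array([ 0.138223  ,  0.99035615, -0.00943899]), 641)
232 215 [ 0.59895977 -0.06118077  0.1843282 ]
235 230 [ 0.70610541 -0.20757486  0.03296274]
260 172 [ 0.80951564 -0.47835208  0.04714859]
228 240 [ 0.5926726  -0.03488568  0.14289079]
```

View pics/crop1.png

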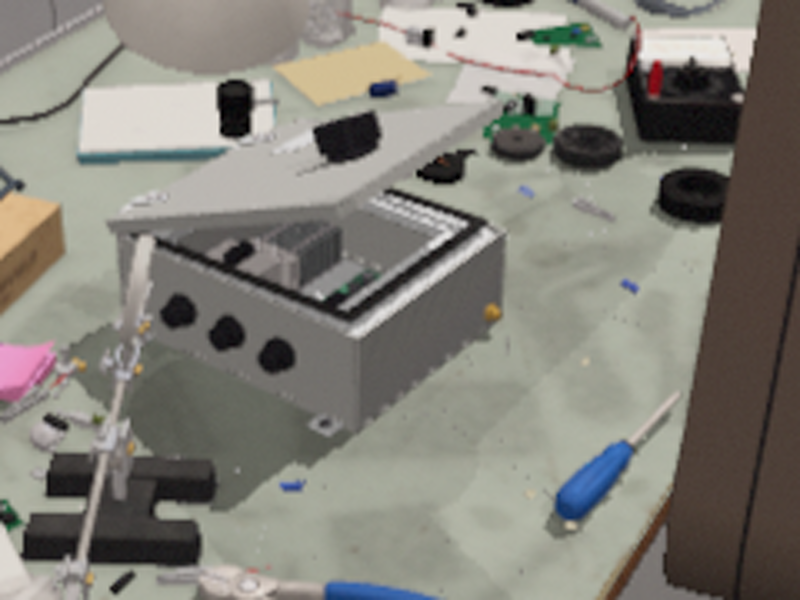

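The crop shows the black wing at crop (345,135), which is scene (293,181). The seal frame is visible under the raised door. The helping-hands stand at the left is about 13 cm clear of the box. Door tilt is about 22° and enclosure yaw about -7°. I'll move above the knob and look with the wrist camera.

```bash
python3 -m pendant '[{"dz":-5,"dx":3,"dy":-2},{"dx":8,"dy":-4.5,"dz":-10,"twist":4},{"dx":13,"dy":-7.5,"dz":-10,"twist":8},{"dx":18,"dy":-10,"dz":-10,"twist":12},{"dx":23,"dy":-13,"dz":-10,"twist":16},{"dx":28,"dy":-16,"dz":-10,"twist":20},{"dx":33,"dy":-19,"dz":-10,"twist":22},{"dx":38,"dy":-21.5,"dz":-10,"twist":22},{"dx":43,"dy":-24.5,"dz":-10,"twist":22},{"dx":47,"dy":-26.7,"dz":-10,"twist":22}]' 0
python3 -m pendant '[{},{},{}]'
python3 - <<'E'
from h import *
s=ctrl.get_state();print(s['eef_pos'],s['tcp_rot'],s['qpos'],s['time'],s['contact_force'])
c=cam('wrist');save(c,'w1');print(c['tool_from_camera']);np.save('w1.npy',cloud(c))
E
```

```text
[ 0.17725789 -0.65077614  0.23022402] [ 9.91186317e-01  1.32471798e-01  4.14198397e-05 -9.51951882e-04] [-1.45504635e+00  2.87028145e-01  1.57783507e+00  5.24722957e-05
  1.27863449e+00 -1.49989993e-01] 0.15 [ 0.81053578 -0.07214327  0.01991901]
[[ 1.20747165e-03  9.57741563e-01  2.87627608e-01  7.44422747e-02]
 [ 9.99999090e-01 -9.83554822e-04 -9.22996310e-04  1.92890987e-03]
 [-6.01094408e-04  2.87628460e-01 -9.57741879e-01 -1.42756665e-01]
 [ 0.00000000e+00  0.00000000e+00  0.00000000e+00  1.00000000e+00]]$[0]: bad value
$[0]: bad value
```

View pics/w1.png

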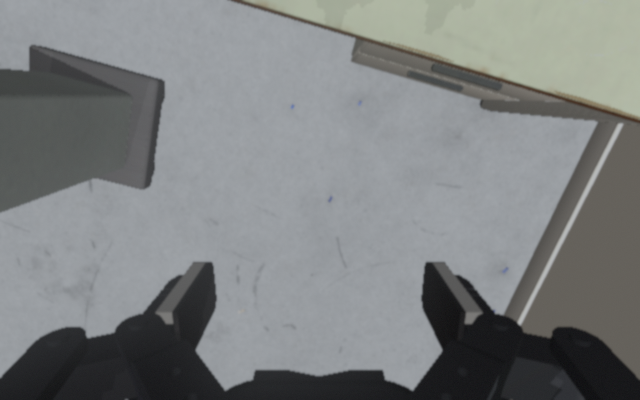

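The arm did not move, and the image shows only the floor and open fingers. Both calls were refused, probably because every row needs all four keys.

```bash
python3 -m pendant '[{"dz":-5,"dx":3,"dy":-2,"twist":0},{"dx":8,"dy":-4.5,"dz":-10,"twist":4},{"dx":13,"dy":-7.5,"dz":-10,"twist":8},{"dx":18,"dy":-10,"dz":-10,"twist":12},{"dx":23,"dy":-13,"dz":-10,"twist":16},{"dx":28,"dy":-16,"dz":-10,"twist":20},{"dx":33,"dy":-19,"dz":-10,"twist":22},{"dx":38,"dy":-21.5,"dz":-10,"twist":22},{"dx":43,"dy":-24.5,"dz":-10,"twist":22},{"dx":47,"dy":-26.7,"dz":-10,"twist":22}]' 0
python3 -m pendant '[{"dx":0,"dy":0,"dz":0,"twist":0},{"dx":0,"dy":0,"dz":0,"twist":0}]'
python3 - <<'E'
from h import *
s=ctrl.get_state();print(s['eef_pos'],s['tcp_rot'],s['qpos'],s['time'],s['contact_force'])
c=cam('wrist');save(c,'w2');np.save('w2.npy',cloud(c))
E
```

```text
time: 1.45
eef_pos: [0.5619, -0.2682, 0.3311]
tcp_rot: [0.998, -0.058, -0.0, -0.0]
contact_force: [0.6, -0.5, -0.1]
opening: -0.001
finger_force: 0.0
time: 1.7
eef_pos: [0.5604, -0.2703, 0.331]
tcp_rot: [0.998, -0.059, -0.0, 0.0]
contact_force: [0.1, -0.3, 0.0]
opening: 0.003
finger_force: 0.0
[ 0.56041975 -0.27032133  0.33096594] [ 9.98263590e-01 -5.89035564e-02 -4.17493630e-04  5.11177463e-05] [-6.12102342e-01  1.13374100e-01  1.59725065e+00 -5.30808700e-04
  1.43162467e+00  1.07664315e+00] 1.7 [ 0.07648729 -0.27801199  0.00263205]
```

View pics/w2.png

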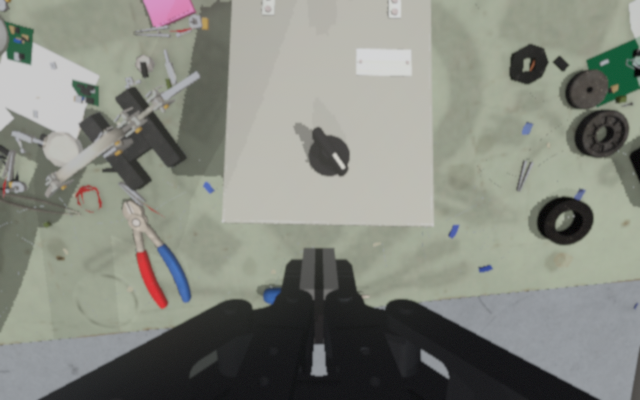

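The wrist view shows the door squarely from about (225,0) to (433,225). The wing runs from (318,132) to (345,172), with the white mark at (340,162), so the tongue points down-right at a knob angle of about 1 rad. Now I measure the knob and door in 3D.

```bash
cat > m.py <<'E'
from h import *
def measure(P,img,box=(100,190,290,370),door=((100,215,235,290),(100,215,370,425))):
    d=np.vstack([P[a:b,c:e].reshape(-1,3) for a,b,c,e in door]);d=d[~np.isnan(d[:,0])]
    for _ in range(6):
        c=d.mean(0);n=np.linalg.svd(d-c,full_matrices=False)[2][2];n*=np.sign(n[2]);d=d[abs((d-c)@n)<.003]
    a,b,e,f=box;p=P[a:b,e:f].reshape(-1,3);im=img[a:b,e:f].reshape(-1,3)
    ok=~np.isnan(p[:,0]);h=(p-c)@n
    w=ok&(h>.018)&(h<.04)
    q=p[w];m=q.mean(0);uv=np.linalg.svd(q-m,full_matrices=False)[2][0]
    t=(q-m)@uv
    ctr=m+uv*(t.max()+t.min())/2
    wh=w&(im.min(1)>120)
    return c,n,ctr,uv,t.max()-t.min(),h[w].max(),p[wh].mean(0) if wh.any() else None
E
python3 - <<'E'
from m import *
P=np.load('w2.npy');img=cv2.imread('pics/w2.png')
c,n,ctr,u,L,h,wh=measure(P,img)
print('door',c,n,'tilt',np.degrees(np.arccos(n[2])),'yaw',np.degrees(np.arctan2(n[1],n[0])));print('wing',ctr,u,L,h,'white',wh)
for u_,v_ in [(230,218),(428,221),(330,219),(330,214),(232,60),(431,60),(268,6),(395,8)]: print(u_,v_,P[v_,u_].round(4))
E
```

```text
door [ 0.58023835 -0.28444386  0.15383652] [ 0.37981287 -0.05232186  0.92358248] tilt 22.544432794210298 yaw -7.84352508290496
wing [ 0.58989246 -0.28428327  0.1776322 ] [-0.82558402 -0.47231203  0.30875942] 0.04580434070514745 0.02967101490130763 white [ 0.58145569 -0.29091348  0.18267122]
230 218 [ 0.5397 -0.1899  0.1764]
428 221 [ 0.5156 -0.3659  0.175 ]
330 219 [ 0.5279 -0.2785  0.1754]
330 214 [ 0.5322 -0.279   0.1741]
232 60 [ 0.6756 -0.2039  0.1195]
431 60 [ 0.6539 -0.3893  0.1184]
268 6 [ 0.7204 -0.2427  0.1018]
395 8 [ 0.705  -0.362   0.1006]
```

```bash
python3 -m pendant '[{"dx":-1.2,"dy":-0.2,"dz":4,"twist":1},{"dx":-1.2,"dy":-0.2,"dz":9,"twist":1},{"dx":-1.2,"dy":-0.2,"dz":13,"twist":1},{"dx":-1.2,"dy":-0.2,"dz":15,"twist":1},{"dx":-1.2,"dy":-0.2,"dz":15,"twist":1},{"dx":-1.2,"dy":-0.2,"dz":15,"twist":1}]'
python3 -m pendant '[{"dx":-0.1,"dy":0,"dz":0.7,"twist":0},{"dx":-0.3,"dy":0,"dz":1.3,"twist":0},{"dx":-0.5,"dy":0,"dz":2,"twist":0},{"dx":-0.7,"dy":0,"dz":2.7,"twist":0},{"dx":-0.9,"dy":0,"dz":3.3,"twist":0},{"dx":-1.1,"dy":0,"dz":4,"twist":0},{"dx":-1.3,"dy":0,"dz":4.7,"twist":0},{"dx":-1.3,"dy":0,"dz":4.9,"twist":0},{"dx":-1.3,"dy":0,"dz":4.9,"twist":0}]'
```

```text
time: 2.5
eef_pos: [0.5499, -0.2679, 0.1837]
tcp_rot: [0.998, -0.068, 0.002, 0.001]
contact_force: [-0.6, 0.3, -0.2]
opening: 0.006
finger_force: 0.0
time: 3.62
eef_pos: [0.536, -0.2649, 0.132]
tcp_rot: [0.998, -0.068, -0.0, -0.0]
contact_force: [-0.4, 0.6, -0.2]
opening: -0.001
finger_force: 0.0
```

```bash
python3 -m pendant '[{"dx":0,"dy":0,"dz":-5,"twist":0},{"dx":0,"dy":0,"dz":-10,"twist":0},{"dx":0,"dy":0,"dz":-15,"twist":0},{"dx":0,"dy":0,"dz":-15,"twist":0},{"dx":0,"dy":0,"dz":-15,"twist":0}]' 50
cat > look.py <<'E'
import sys
from m import *
s=ctrl.get_state();c=cam('wrist');P=cloud(c);img=c['img'][...,::-1];save(c,sys.argv[1])
m=cv2.inRange(img,(0,0,0),(60,60,60));
H=np.array([.730,-.3035,.086]);ps=-7.8*np.pi/180;E=np.array([[np.cos(ps),np.sin(ps),0],[-np.sin(ps),np.cos(ps),0],[0,0,1]])
Q=(P-H)@E.T  # hinge frame
ok=(Q[...,0]<-.05)&(Q[...,0]>-.215)&(abs(Q[...,1])<.08)&(Q[...,2]>-.01)&(Q[...,2]<.14)
ok[235:]=False
kn=ok&(np.hypot(Q[...,0]+.155,Q[...,1])<.04)
d=Q[ok&~kn]
for _ in range(6):
    z=np.polyfit(d[:,0],d[:,2],1);d=d[abs(d[:,2]-np.polyval(z,d[:,0]))<.004]
a=-np.arctan(z[0]);h0=np.polyval(z,0)*np.cos(a)
h=Q[...,2]*np.cos(a)+Q[...,0]*np.sin(a)-h0+.004; r=-Q[...,0]*np.cos(a)+Q[...,2]*np.sin(a)
w=kn&(h>.022)&(h<.04);X=np.c_[-r[w],Q[w][:,1]]
rect=cv2.minAreaRect((X*1000).astype(np.float32));m=X.mean(0);u=np.linalg.svd(X-m)[2][0] if len(X)<5000 else np.linalg.svd(X-m,full_matrices=False)[2][0]
wh=w&(img.min(2)>110);t=np.c_[-r[wh],Q[wh][:,1]].mean(0)-m if wh.any() else u
u=u*np.sign(u@t)
pos=P[w].mean(0)
print('state',s['eef_pos'].round(4),s['time'],'door angle',a,'h0',h0,'knob r,y',m,'rect',rect,'top h',np.percentile(h[w],95),'knob angle',np.arctan2(-u[0],-u[1]),'white',wh.sum(),'topcentre',pos)
E
python3 look.py w3
```

```text
time: 4.25
eef_pos: [0.536, -0.2649, 0.282]
tcp_rot: [0.998, -0.068, -0.0, -0.0]
contact_force: [-0.4, 0.8, 0.1]
opening: 0.497
finger_force: 0.0
state [ 0.536  -0.2649  0.282 ] 4.25 door angle 0.19647117907303677 h0 0.004733980857171713 knob r,y [-0.1651868  -0.00019329] rect ((-165.3279571533203, -0.3663330078125), (45.32370376586914, 15.569665908813477), 44.90382385253906) top h 0.03192502416235756 knob angle 0.950792746225428 white 148 topcentre [ 0.57538104 -0.28251493  0.14825256]
```

View pics/w3.png

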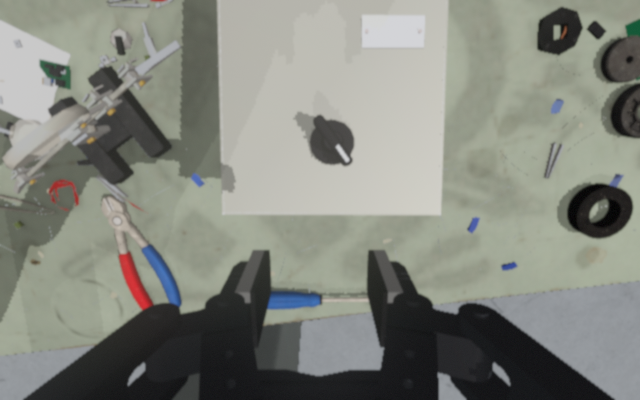

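The view shows the door lowered, with its free edge at row 215 and the knob at (332,142) with the white mark at (343,155). Door angle is 0.196 and knob angle 0.95, and the geometry agrees with the drawing. Next I straddle the wing along its direction.

```bash
python3 -m pendant '[{"dx":2,"dy":0.6,"dz":2,"twist":-9},{"dx":4,"dy":1.2,"dz":5,"twist":-18},{"dx":4,"dy":1.2,"dz":8,"twist":-27},{"dx":4,"dy":1.2,"dz":9,"twist":-35.5},{"dx":4,"dy":1.2,"dz":9,"twist":-35.5},{"dx":4,"dy":1.2,"dz":12,"twist":-35.5},{"dx":4,"dy":1.2,"dz":14.5,"twist":-35.5},{"dx":4,"dy":1.2,"dz":14.7,"twist":-35.5},{"dx":4,"dy":1.2,"dz":14.7,"twist":-35.5}]' 40 20
python3 -m pendant '[{"dx":0,"dy":0,"dz":0,"twist":0},{"dx":0,"dy":0,"dz":0,"twist":0},{"dx":0,"dy":0,"dz":0,"twist":0}]' 15 20
```

```text
time: 5.42
eef_pos: [0.5745, -0.2826, 0.1362]
tcp_rot: [0.971, 0.239, 0.0, 0.0]
contact_force: [0.1, 0.1, 1.0]
opening: 0.397
finger_force: 0.0
time: 5.8
eef_pos: [0.5741, -0.2819, 0.1359]
tcp_rot: [0.971, 0.24, -0.0, -0.0]
contact_force: [-1.4, 2.3, 1.3]
opening: 0.154
finger_force: 1.6
```

```bash
python3 -m pendant '[{"dx":0,"dy":0,"dz":0,"twist":-8},{"dx":0,"dy":0,"dz":0,"twist":-16},{"dx":0,"dy":0,"dz":0,"twist":-24},{"dx":0,"dy":0,"dz":0,"twist":-32},{"dx":0,"dy":0,"dz":0,"twist":-40},{"dx":0,"dy":0,"dz":0,"twist":-47},{"dx":0,"dy":0,"dz":0,"twist":-52},{"dx":0,"dy":0,"dz":0,"twist":-55},{"dx":0,"dy":0,"dz":0,"twist":-55}]'
python3 -c "
from h import *
s=ctrl.get_state();print(s['wrist_torque'],s['contact_force'])"
```

```text
time: 6.92
eef_pos: [0.5727, -0.2805, 0.1344]
tcp_rot: [0.75, 0.661, -0.0, -0.003]
contact_force: [-3.7, 5.0, 1.6]
opening: 0.152
finger_force: 2.5
[ 0.80689947  0.62716152 -0.05275551] [-3.65610706  5.03900321  1.56603124]
```

```bash
python3 -m pendant '[{"dx":0,"dy":0,"dz":0,"twist":-53},{"dx":0,"dy":0,"dz":0,"twist":0},{"dx":0,"dy":0,"dz":-4,"twist":0},{"dx":-2,"dy":0,"dz":-9,"twist":0},{"dx":-4,"dy":0,"dz":-15,"twist":0},{"dx":-4,"dy":0,"dz":-15,"twist":0},{"dx":-4,"dy":0,"dz":-15,"twist":0}]' 40 --help 2>&1 | head -3; python3 -c "
from h import *
s=ctrl.get_state();print(s['time'],s['tcp_rot'],s['eef_pos'],s['opening'])"
```

```text
invalid input: not JSON, or not a number
6.925 [ 7.50479189e-01  6.60886822e-01 -2.52293728e-04 -3.08718454e-03] [ 0.57274262 -0.28053603  0.13442797] 0.15201209670130417
```

That call was malformed, with a stray twist in the first row, and was refused, so nothing moved. I'll retype it cleanly.

```bash
python3 -m pendant '[{"dx":0,"dy":0,"dz":0,"twist":0},{"dx":0,"dy":0,"dz":0,"twist":0},{"dx":0,"dy":0,"dz":-4,"twist":0},{"dx":-2,"dy":0,"dz":-9,"twist":0},{"dx":-4,"dy":0,"dz":-15,"twist":0},{"dx":-4,"dy":0,"dz":-15,"twist":0},{"dx":-4,"dy":0,"dz":-15,"twist":0}]' 40
python3 look.py w4
```

```text
time: 7.8
eef_pos: [0.5691, -0.3223, 0.2854]
tcp_rot: [0.751, 0.661, 0.0, 0.0]
contact_force: [-1.1, 0.4, -0.6]
opening: 0.399
finger_force: 0.0
state [ 0.5691 -0.3223  0.2854] 7.8 door angle 0.18382463650666336 h0 0.004834348605599044 knob r,y [-1.65638321e-01  3.93049131e-05] rect ((-165.1461944580078, -0.6166610717773438), (44.9640007019043, 14.961390495300293), 87.9552230834961) top h 0.03207882440512967 knob angle 0.1047987742624006 white 127 topcentre [ 0.57417805 -0.28211538  0.14620952]
```

View pics/w4.png

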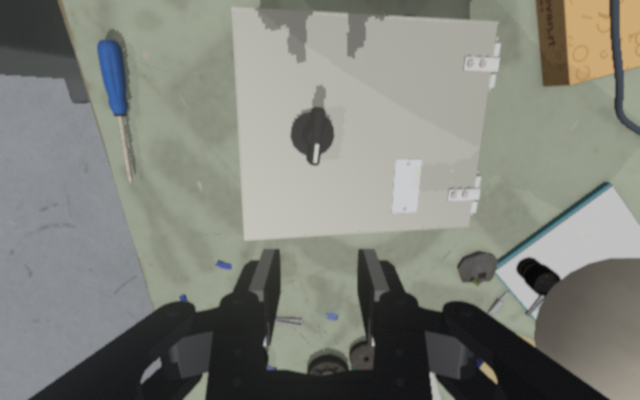

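The view shows the wing across the door, with the white mark at (316,153) pointing to the enclosure's -y. Knob angle is 0.105, so the tongue is in, and the door is at 0.184. I'll straddle the wing again and press the door down gently.

```bash
python3 -m pendant '[{"dx":2,"dy":-0.1,"dz":2,"twist":3},{"dx":4.1,"dy":-0.1,"dz":7,"twist":6},{"dx":4.1,"dy":-0.1,"dz":11,"twist":6},{"dx":4.1,"dy":-0.1,"dz":13,"twist":6},{"dx":4.1,"dy":-0.1,"dz":14.5,"twist":6},{"dx":4.1,"dy":-0.1,"dz":15,"twist":6},{"dx":4.1,"dy":-0.1,"dz":15,"twist":6}]' 40 30
python3 -m pendant '[{"dx":0,"dy":0,"dz":0,"twist":0},{"dx":0,"dy":0,"dz":0,"twist":0},{"dx":0,"dy":0,"dz":0,"twist":0}]' 18 30
```

```text
time: 8.72
eef_pos: [0.5738, -0.2818, 0.1362]
tcp_rot: [0.784, 0.621, 0.0, 0.001]
contact_force: [0.2, 0.3, -0.2]
opening: 0.399
finger_force: 0.0
time: 9.1
eef_pos: [0.5735, -0.2814, 0.1359]
tcp_rot: [0.784, 0.621, 0.0, 0.0]
contact_force: [0.5, -0.3, 0.6]
opening: 0.181
finger_force: 0.0
```

```bash
python3 -m pendant '[{"dx":0,"dy":-0.1,"dz":0.5,"twist":0},{"dx":0,"dy":-0.2,"dz":1,"twist":0},{"dx":-0.1,"dy":-0.3,"dz":1.5,"twist":0},{"dx":-0.1,"dy":-0.4,"dz":2,"twist":0},{"dx":-0.1,"dy":-0.5,"dz":2.5,"twist":0},{"dx":-0.1,"dy":-0.6,"dz":2.8,"twist":0},{"dx":-0.1,"dy":-0.6,"dz":2.8,"twist":0}]'
python3 -m pendant '[{"dx":0,"dy":-0.1,"dz":0.3,"twist":0},{"dx":0,"dy":-0.1,"dz":0.3,"twist":0}]'
python3 -m pendant '[{"dx":0,"dy":0,"dz":0.3,"twist":0},{"dx":0,"dy":0,"dz":0.3,"twist":0}]'
```

```text
time: 9.98
eef_pos: [0.5668, -0.2807, 0.1068]
tcp_rot: [0.784, 0.621, -0.0, -0.001]
contact_force: [-0.5, -0.5, -0.3]
opening: 0.186
finger_force: 0.0
time: 10.22
eef_pos: [0.566, -0.2805, 0.1041]
tcp_rot: [0.784, 0.621, -0.0, -0.0]
contact_force: [0.3, 0.3, 0.7]
opening: 0.182
finger_force: 0.0
time: 10.48
eef_pos: [0.5661, -0.2805, 0.1009]
tcp_rot: [0.784, 0.621, -0.0, -0.0]
contact_force: [0.2, -0.4, -0.3]
opening: 0.179
finger_force: 0.0
```

```bash
for i in 1 2 ; do python3 -m pendant '[{"dx":0,"dy":0,"dz":0.2,"twist":0},{"dx":0,"dy":0,"dz":0.2,"twist":0}]' | grep -E "eef|contact"; done
python3 - <<'E'
from h import *
c=cam('scene');P=cloud(c);H=np.array([.730,-.3035,.086]);ps=-7.8*np.pi/180;E=np.array([[np.cos(ps),np.sin(ps),0],[-np.sin(ps),np.cos(ps),0],[0,0,1]])
Q=(P-H)@E.T;d=Q[(Q[...,0]<-.02)&(Q[...,0]>-.22)&(Q[...,1]>.03)&(Q[...,1]<.09)&(Q[...,2]>-.012)&(Q[...,2]<.08)]
for _ in range(8):
    z=np.polyfit(d[:,0],d[:,2],1);d=d[abs(d[:,2]-np.polyval(z,d[:,0]))<.003]
print(len(d),-z[0],z[1])
E
```

```text
eef_pos: [0.5662, -0.2805, 0.0991]
contact_force: [-0.2, -0.8, -0.6]
eef_pos: [0.5662, -0.2805, 0.0971]
contact_force: [0.8, 0.5, 0.6]
1127 0.009663027012527548 0.0028460339788946806
```

```bash
for i in 1 2 3; do python3 -m pendant '[{"dx":0,"dy":0,"dz":0.1,"twist":0},{"dx":0,"dy":0,"dz":0.1,"twist":0}]' | grep -E "eef|contact"; done
```

```text
eef_pos: [0.5662, -0.2806, 0.0963]
contact_force: [-0.7, -0.3, -0.1]
eef_pos: [0.5662, -0.2806, 0.0953]
contact_force: [0.1, 0.2, 0.5]
eef_pos: [0.5662, -0.2806, 0.0946]
contact_force: [-0.4, 0.2, 2.4]
```

```bash
for i in 1 2; do python3 -m pendant '[{"dx":0,"dy":0,"dz":0.1,"twist":0},{"dx":0,"dy":0,"dz":0.1,"twist":0}]' | grep -E "eef|contact"; done
```

```text
eef_pos: [0.5663, -0.2806, 0.0939]
contact_force: [-2.3, 1.1, 4.8]
eef_pos: [0.5663, -0.2806, 0.0933]
contact_force: [-2.9, 1.9, 7.3]
```

```bash
for i in 1 2; do python3 -m pendant '[{"dx":0,"dy":0,"dz":0.1,"twist":0},{"dx":0,"dy":0,"dz":0.1,"twist":0}]' | grep -E "eef|contact"; done
```

```text
eef_pos: [0.5663, -0.2806, 0.0928]
contact_force: [-4.0, 2.0, 7.8]
eef_pos: [0.5663, -0.2807, 0.0922]
contact_force: [-6.3, 1.9, 10.6]
```

```bash
for i in 1 2; do python3 -m pendant '[{"dx":0,"dy":-0.05,"dz":0.15,"twist":0},{"dx":0,"dy":-0.05,"dz":0.15,"twist":0}]' | grep -E "eef|contact"; done
```

```text
eef_pos: [0.5663, -0.2807, 0.0915]
contact_force: [-5.5, 3.2, 11.4]
eef_pos: [0.5663, -0.2807, 0.0908]
contact_force: [-5.4, 3.7, 14.4]
```

```bash
for i in 1 2; do python3 -m pendant '[{"dx":0,"dy":-0.05,"dz":0.1,"twist":0},{"dx":0,"dy":-0.05,"dz":0.1,"twist":0}]' | grep -E "eef|contact"; done
```

```text
eef_pos: [0.5663, -0.2807, 0.0905]
contact_force: [-5.2, 5.2, 16.6]
eef_pos: [0.5663, -0.2807, 0.0904]
contact_force: [-5.8, 4.1, 18.1]
```

```bash
python3 -m pendant '[{"dx":0,"dy":0,"dz":0,"twist":0},{"dx":0,"dy":0,"dz":0,"twist":0}]' 14 30;  python3 -m pendant '[{"dx":0,"dy":0,"dz":0.05,"twist":0},{"dx":0,"dy":0,"dz":0.05,"twist":0}]' | grep -E "eef|contact"
```

```text
time: 14.02
eef_pos: [0.5663, -0.2808, 0.0905]
tcp_rot: [0.784, 0.621, 0.001, 0.002]
contact_force: [-5.7, 5.7, 19.3]
opening: 0.144
finger_force: 14.7
eef_pos: [0.5663, -0.2808, 0.0905]
contact_force: [-8.0, 5.3, 20.8]
```

```bash
python3 -m pendant '[{"dx":0,"dy":0,"dz":0,"twist":6},{"dx":0,"dy":0,"dz":0,"twist":12},{"dx":0,"dy":0,"dz":0,"twist":18},{"dx":0,"dy":0,"dz":0,"twist":24},{"dx":0,"dy":0,"dz":0,"twist":30}]';python3 -c "
from h import *
print(ctrl.get_state()['wrist_torque'])"
```

```text
time: 14.9
eef_pos: [0.5657, -0.2814, 0.0904]
tcp_rot: [0.919, 0.395, 0.001, 0.002]
contact_force: [-9.3, 3.7, 21.3]
opening: 0.144
finger_force: 13.7
[0.59234822 1.13506984 0.05141997]
```

```bash
python3 -m pendant '[{"dx":0,"dy":0,"dz":0,"twist":5},{"dx":0,"dy":0,"dz":0,"twist":10},{"dx":0,"dy":0,"dz":0,"twist":15},{"dx":0,"dy":0,"dz":0,"twist":20}]';python3 -c "
from h import *
print(ctrl.get_state()['wrist_torque'])"
```

```text
time: 15.4
eef_pos: [0.5652, -0.2816, 0.0904]
tcp_rot: [0.973, 0.23, 0.0, 0.002]
contact_force: [-10.0, 3.5, 21.4]
opening: 0.144
finger_force: 14.1
[0.47374979 1.41589379 0.05239348]
```

```bash
python3 -m pendant '[{"dx":0,"dy":0,"dz":0,"twist":5},{"dx":0,"dy":0,"dz":0,"twist":10},{"dx":0,"dy":0,"dz":0,"twist":15},{"dx":0,"dy":0,"dz":0,"twist":20}]';python3 -c "
from h import *
print(ctrl.get_state()['wrist_torque'])"
```

```text
time: 15.9
eef_pos: [0.5647, -0.2815, 0.0903]
tcp_rot: [0.998, 0.058, -0.0, 0.001]
contact_force: [-11.8, 2.8, 22.9]
opening: 0.139
finger_force: 13.4
[0.57210087 1.71193472 0.0748228 ]
```

```bash
python3 -m pendant '[{"dx":0,"dy":0,"dz":0,"twist":5},{"dx":0,"dy":0,"dz":0,"twist":10},{"dx":0,"dy":0,"dz":0,"twist":15},{"dx":0,"dy":0,"dz":0,"twist":15}]';python3 -c "
from h import *
print(ctrl.get_state()['wrist_torque'])"
```

```text
time: 16.4
eef_pos: [0.5645, -0.2814, 0.0903]
tcp_rot: [0.997, -0.072, -0.001, 0.001]
contact_force: [-9.7, 2.9, 22.0]
opening: 0.139
finger_force: 11.5
[0.65615156 1.62203606 0.0035282 ]
```

```bash
python3 -m pendant '[{"dx":0,"dy":0,"dz":0,"twist":4},{"dx":0,"dy":0,"dz":0,"twist":8},{"dx":0,"dy":0,"dz":0,"twist":8}]';python3 -c "
from h import *
print(ctrl.get_state()['wrist_torque'])"
python3 - <<'E'
from h import *
c=cam('scene');save(c,'s5');i=c['img'][...,::-1];cv2.imwrite('pics/s5c.png',cv2.resize(i[120:280,210:370],(600,600),interpolation=cv2.INTER_CUBIC))
E
```

```text
time: 16.77
eef_pos: [0.5653, -0.2808, 0.0903]
tcp_rot: [0.99, -0.141, 0.001, 0.001]
contact_force: [-8.8, 5.5, 21.9]
opening: 0.144
finger_force: 13.9
[0.87941737 1.41963384 0.0576096 ]
```

View pics/s5c.png

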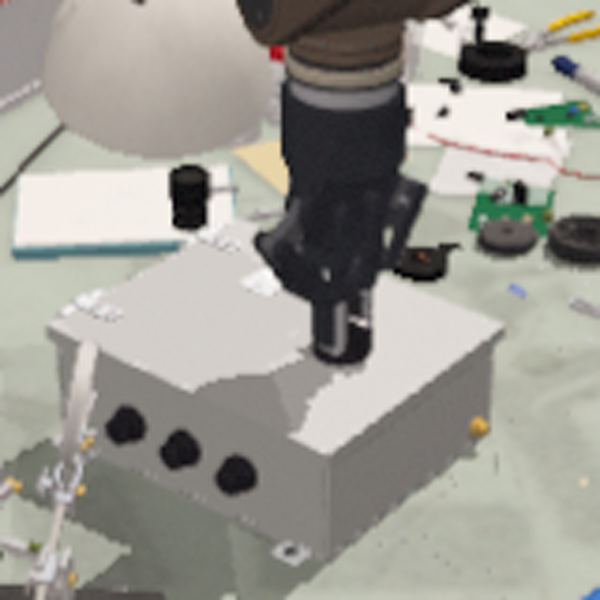

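The view shows the door shut flush on the box, with the gripper on the knob at crop (340,340). I'll nudge a few more degrees, then ease off and look.

```bash
python3 -m pendant '[{"dx":0,"dy":0,"dz":0,"twist":2},{"dx":0,"dy":0,"dz":0,"twist":3},{"dx":0,"dy":0,"dz":0,"twist":3}]';python3 -c "
from h import *
print(ctrl.get_state()['wrist_torque'])"
python3 -m pendant '[{"dx":0,"dy":0,"dz":-0.2,"twist":-2},{"dx":0,"dy":0,"dz":-0.4,"twist":-4},{"dx":0,"dy":0,"dz":-0.6,"twist":-4},{"dx":0,"dy":0,"dz":-0.8,"twist":-4},{"dx":0,"dy":0,"dz":-1,"twist":-4}]'
python3 -m pendant '[{"dx":0,"dy":0,"dz":0,"twist":0},{"dx":0,"dy":0,"dz":0,"twist":0},{"dx":0,"dy":0,"dz":-3,"twist":0},{"dx":-2,"dy":0,"dz":-8,"twist":0},{"dx":-4,"dy":0,"dz":-14,"twist":0},{"dx":-4,"dy":0,"dz":-18,"twist":0},{"dx":-4,"dy":0,"dz":-18,"twist":0}]' 40
sed -i 's/\[...,0\]+.155/[...,0]+.163/' look.py; python3 look.py w6
```

```text
time: 17.2
eef_pos: [0.5657, -0.2804, 0.0903]
tcp_rot: [0.986, -0.167, 0.001, 0.0]
contact_force: [-7.1, 5.6, 21.6]
opening: 0.141
finger_force: 15.0
[0.9959459  1.12198759 0.17771567]
time: 17.82
eef_pos: [0.5637, -0.2798, 0.0938]
tcp_rot: [0.991, -0.133, -0.001, -0.0]
contact_force: [0.3, -0.6, -0.2]
opening: 0.141
finger_force: 0.0
time: 18.7
eef_pos: [0.5273, -0.2708, 0.2803]
tcp_rot: [0.991, -0.133, 0.004, 0.002]
contact_force: [-0.5, 0.4, -0.3]
opening: 0.401
finger_force: 0.0
state [ 0.5273 -0.2708  0.2803] 18.7 door angle -0.027916880210654037 h0 0.004516649097677005 knob r,y [-0.16393025 -0.00056392] rect ((-164.540771484375, -0.42372989654541016), (15.212244033813477, 45.53154754638672), 82.61991119384766) top h 0.031930274982042074 knob angle 1.6183613801479562 white 123 topcentre [ 0.56673321 -0.28170442  0.11178659]
```

View pics/w6.png

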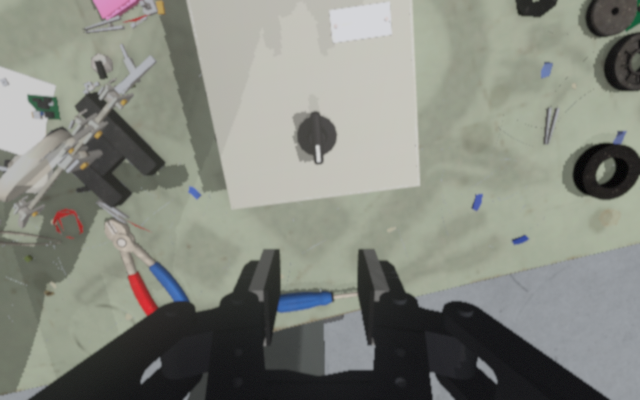

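The view shows the door flat and shut, with the wing at (317,138) and the white mark toward the free edge. The knob is at 1.62 and the door is holding at -0.028 with the robot clear. The tools and tape look undisturbed, so I'm handing in.

```bash
python3 -c "
from plant import ctrl
print(ctrl.sign_off())"
```

```text
the job is handed in; nothing more can be done
None
```

The door is shut on its seal and the knob is turned to 1.62 rad, its stop, with the tongue behind the frame bar. The door was still holding at -0.028 rad with the gripper clear, the bystanders were not touched, and the job was handed in at about 19 s.

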